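Fold out the pass hook and hang up the orange hall pass

TASK

Swing the folded hook on the pass board fully out against its stop first, and only then take the orange hall pass from the stand and hang it upright by its hole on the hook, dropped home in the seat between the brass ridge and the collar. Feel your way gently: the hook is light and bends if it is pushed with more than about 20 N, or if the pass is pressed on it with more than about 18 N. Leave the other passes and everything else where they are, and let go of everything.

Things in the scene. Friction and masses are not known exactly. Their poses are not given: they have to be found in the camera images.
- board: Navy upright pass board, fixed: panel 260 wide (y), 18 thick (x), top at z 245, on a foot 130 x 280 x 15. Origin: centre of the foot's underside, on the bench. The front with the hook looks along its own -x; z is up. A finger cut-out goes right through the panel's upper edge behind the hook's outer half, y +10 to -90, floor at z 175, open above; nothing stands behind it.
- hook (a joint): Hinge of the folding hook, upright axis: 0 = folded flat along the board's front (arm pointing along the board's -y), growing as it swings out, 1.571 = fully out on its hard stop (arm pointing along the board's -x). Starts between 0 and 0.2. A stiff friction hinge (0.3 N m, so about 3.5 N at the tip), no spring: it stays where it is left.
- hook_hinge (a point): Point on the hinge axis at the height of the arm's flat top face; in the board's frame at x -27, y +50, z 220. Axes turn with the hook: the arm, a steel bar 8 wide x 8 high, points along its own -y; z is up. On the arm sits a brass clip: from the board outward a collar plate (6 thick, 26 wide, from 16 below to 20 above the arm's top), the seat and a ridge.
- hook_tip (a point): Outer end of the arm (brass ball, 11 diameter), 103 from the hinge axis, 4 below the arm's top. The clip has its seat 10.5 long, then the ridge 14 long, 8 wide, 7 above the arm's top. It was clamped by eye: the collar's seat-side face lies anywhere 31 to 49 from the hinge axis and is not measured: find it by feel. It holds at over 30 N. Beyond the ridge the arm is plain.
- pass_orange: The orange hall pass: rigid plate 8 thick (own x), 44 wide (y), 150 tall (z), about 0.09 kg. Origin: centre of its lower edge. A rectangular hole 18 wide (y) x 26 high goes through it along x, from 106 to 132 above the lower edge. It stands upright in one of the stand's three slots (any of them), 34 deep, clearance 2 across its thickness and 4 across its width.
- pass_lip (a point): Middle of the upper edge of the orange pass's hole, 132 above its lower edge, 18 below its top. This edge rests on the arm's top face when the pass hangs.
- stand: Wooden stand fixed to the bench, 170 x 80, 46 high; three slots in a row along its x at -50, 0 and +50, slot floors at z 12, plates standing across its y. Origin: centre of its underside.
- pass_blue: Blue hall pass, same shape, in another slot: leave it there.
- pass_green: Green hall pass, same shape, in another slot: leave it there.
- tape: Bystander: a roll of masking tape lying flat, 104 mm across, 24 mm high. Origin: on its underside.
- orange: Bystander: a toy orange fruit, 74 mm across, 71 mm high. Origin: on its underside.
- penpot: Bystander: a blue cup, 76 mm across, 95 mm tall. Origin: on its underside.
- brush: Bystander: a paint brush lying flat on the bench in front of the robot. Origin: on its underside.
Mind the look-alikes: they are no part of the job. There is more than one size of the pass_orange; the job needs the largest.

How it is judged:
By the outcome, as a careful person would: the job done as asked, in the order asked, and still so for the second after the job is handed in, with the robot touching nothing.
It also fails if it takes over 66 s, if anything falls off the work surface, if the arm or the gripper's body presses on something with over 40 N, if the wrist force passes 120 N, or if a joint passes its speed limit or range.

ROBOT

A 6-joint arm with a two-finger parallel gripper is mounted at the origin on the work surface. World frame = base frame: x ahead of the robot, y to its left, z up, the work surface at z = 0. Lengths are in m, angles in degrees, forces in N, time in s.
With the tool pointing down it reaches from about 0.4 to 0.825 m from the base axis. Payload 7 kg.
Tool frame: the origin (TCP) lies midway between the tips of the shut fingers; the grasp point (between the pads) lies 19 mm behind it; z points along the fingers, y is the line along which they close (so a half turn about z gives the same grasp; the last joint's range is limited). The gripper opens to 88 mm and grips with 3 to 60 N. Pads are 19 mm wide; open, the fingers measure 130 mm over their backs; the gripper's body (78 mm by 193 mm) begins 47 mm behind the grasp point.
Start: joints at [83.027, 20.546, 0.682, 0, -70.136, -16.507], TCP at [0.269, 0.619, 0.227] pointing down, gripper open.
Joint ranges: [-176.03, 176.03], [-82.01, 121.73], [-58.28, 71.71], [-173.87, 95.51], [-174.79, -0.11], [-173.66, 173.66]. Speed limits (degrees/s): [136.94, 136.94, 172.46, 180, 180, 180].

INTERFACE

Orientations are given as [roll, pitch, yaw] about the fixed x, y, z axes, in that order (R = Rz(yaw) Ry(pitch) Rx(roll)).
In Python, from plant import telemetry, viewer, workorder gives the robot as it stands. The module is installed in compiled form; this text tells all that it offers.
- The arm moves only by the tool carry_out, never from a script. Its argument "rows" is a list of rows, each a list of 6 numbers: the shift along the tool's x, y, z in m, then the turn, a rotation vector about the tool's x, y, z in rad. In form: [[tx, ty, tz, ax, ay, az], ...]. A call has 1 to 8 rows; each row is the pose to reach, as a shift and turn from the pose commanded when the call began, along the tool's axes at that moment; what a row does not reach only later rows make up. A row lasts 1/8 s, in which the tool goes at most 62.5 mm and 10.7 degrees, less where a joint would pass 70% of its speed; a pose out of reach is approached as far as the arm can. A call with a gripper value outside its range is refused whole. "grip" is the gripper's target within -1 to 1 (fully open at 1, half-way at 0, shut at -1), set as the call begins (left out, the last holds). The fingers move at their own pace and stop on an object; the grip force is fixed at half the most. Time passes only in rows, so rows that repeat a pose let the fingers close. It gives the time, the measured TCP pose, the force, the opening and the grip force at its end, in the units of the state.
- telemetry.get_obs(): the state, without advancing time (a new reading comes with each control period).
- viewer.snapshot(name): name is "scene" or "side" or "wrist"; returns the picture (384x512x3 uint8, red, green, blue); there is no depth.
- viewer.camera_info(name): a dict with "intrinsics" (3x3 intrinsics, pixels), "extrinsics" (4x4, takes a point from camera to world coordinates); the wrist camera has in their place "tool_from_camera" (4x4, takes a point from camera to tool coordinates, whose origin is the TCP and whose axes are the flange's). Camera axes: x right, y down, z forward; pixel columns grow to the right and rows downward; lengths in m; the calibration is good to about 2 mm. A picture is of the moment at which its call begins: read the wrist's pose just before it. camera_info takes no time and is no camera call.
- workorder.close_job(): hands the job in; it is judged then, once.
The state is a dict: "clock": time; "joint_pos": joint angles; "qvel": joint speeds; "tau": joint torques, N m; "tool_pos": TCP position; "orientation": TCP orientation; "force": force on the tool from outside, world axes, zero at the start; "moment": the same for the moment, N m; "opening": finger opening in m; "gripper_force": force on a finger pad.
Only numpy, scipy, OpenCV 4.12 (cv2) and the standard library are available. Lean on these libraries where they do the work, as an engineer would, in place of code of your own. Each camera call takes 0.05 s, during which the arm holds its last target. There are 200 camera calls.

## Working session

There is one attempt and no reset: what is moved stays moved. The work goes in short steps, Python scripts to look and compute and a tool call to move; the robot and the scene stay as the last step left them, time stands still between calls to the robot, and variables do not carry over. Pictures are saved under pics/ and viewed, at most 10 in all, crops included, and the job is handed in when it is done.

Besides the shell and the picture viewer there is one more tool, called after "Request:" as name(argument=value, ...) on one line, values as JSON. carry_out: Moves the arm, as the interface text tells. Its arguments: {"type":"object","properties":{"rows":{"type":"array"},"grip":{"type":"number"}},"required":["rows"]}

```bash
mkdir -p pics; python3 - <<'E'
from plant import telemetry, viewer
import cv2,numpy as np
o=telemetry.get_obs();print(o)
a=viewer.snapshot("scene");b=viewer.snapshot("side");c=viewer.snapshot("wrist")
for n,i in zip("abc",(a,b,c)):
    cv2.imwrite(f"pics/{n}.png",i[:,:,::-1])
cv2.imwrite("pics/a2.png",cv2.resize(a[:,:,::-1],(800,600),interpolation=cv2.INTER_CUBIC))
cv2.imwrite("pics/b2.png",cv2.resize(b[:,:,::-1],(800,600),interpolation=cv2.INTER_CUBIC))
for n in("scene","side","wrist"):print({k:np.round(v,4) for k,v in viewer.camera_info(n).items()})
E
```

```text
{'clock': 0.0, 'joint_pos': array([ 8.30262463e+01,  2.05907495e+01,  6.33817739e-01, -1.98442568e-02,
       -7.01362081e+01, -1.65058372e+01]), 'qvel': array([-0.05677499, -0.01738266, -0.02563802,  0.05424501, -0.04037617,
        0.07060332]), 'tau': array([-7.04717295e-04, -5.82710302e+01,  2.93055314e+01,  6.99729145e+00,
        7.01461133e-03, -1.67542430e-04]), 'tool_pos': array([0.2687777 , 0.61864362, 0.22563163]), 'orientation': array([ 1.79905398e+02, -8.57860338e-03, -2.34863418e+01]), 'force': array([-0.07573151, -0.72003259,  0.17799709]), 'moment': array([ 0.02359229, -0.04139924,  0.0144325 ]), 'gripper_force': 0.0, 'opening': 0.08773172807000859}
{'intrinsics': array([[347.3425,   0.    , 251.9201],
       [  0.    , 347.3425, 193.3567],
       [  0.    ,   0.    ,   1.    ]]), 'extrinsics': array([[ 0.8336,  0.3802, -0.4006,  0.9313],
       [ 0.5522, -0.5858,  0.5932, -0.6412],
       [-0.0091, -0.7157, -0.6983,  0.8441],
       [ 0.    ,  0.    ,  0.    ,  1.    ]])}
{'intrinsics': array([[435.4871,   0.    , 246.6685],
       [  0.    , 435.4871, 188.7482],
       [  0.    ,   0.    ,   1.    ]]), 'extrinsics': array([[ 0.9566, -0.2362,  0.1705,  0.3763],
       [-0.2911, -0.7492,  0.5949, -0.6808],
       [-0.0128, -0.6187, -0.7855,  0.9628],
       [ 0.    ,  0.    ,  0.    ,  1.    ]])}
{'intrinsics': array([[274.3102,   0.    , 257.4208],
       [  0.    , 274.3102, 187.4418],
       [  0.    ,   0.    ,   1.    ]]), 'tool_from_camera': array([[ 5.000e-04, -9.683e-01, -2.497e-01,  6.660e-02],
       [ 1.000e+00,  4.000e-04,  3.000e-04, -2.000e-04],
       [-2.000e-04, -2.497e-01,  9.683e-01, -1.593e-01],
       [ 0.000e+00,  0.000e+00,  0.000e+00,  1.000e+00]])}
```

View pics/a2.png

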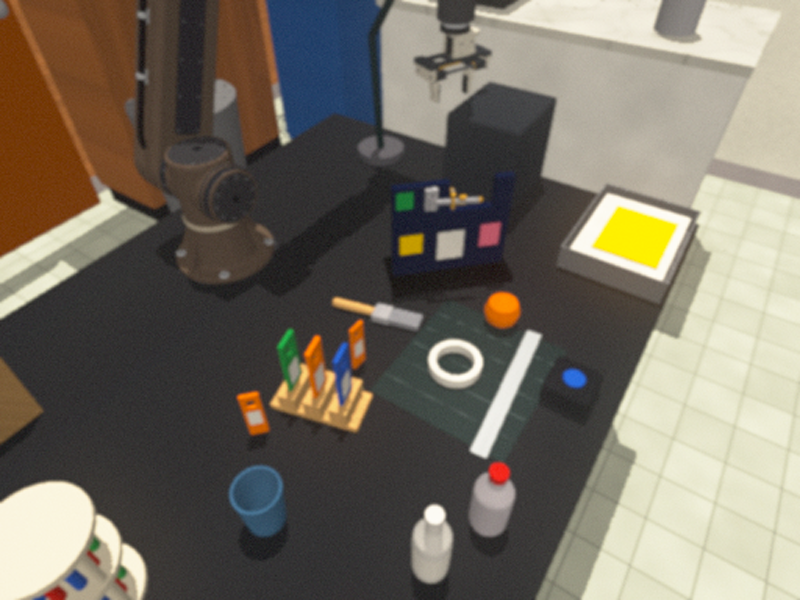

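View pics/b2.png

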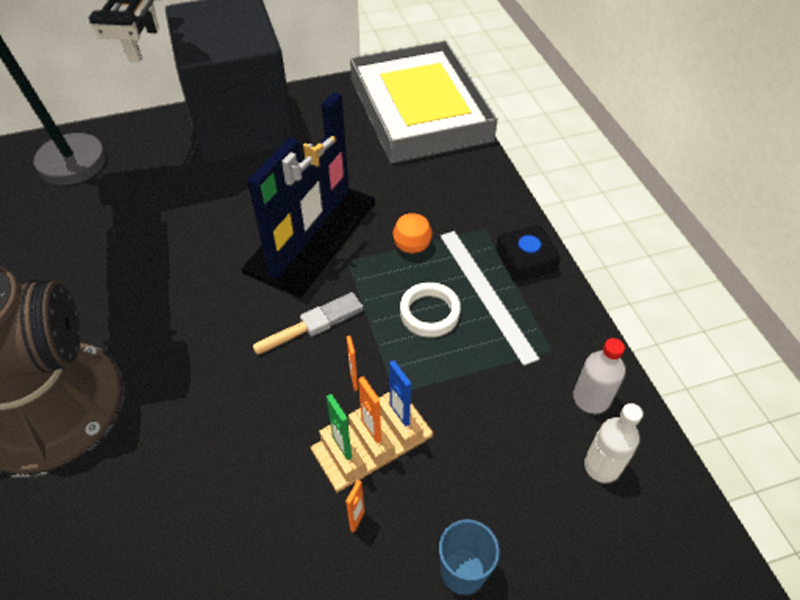

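Scene: the board is at about (450,225) with the hook folded and the hinge at (430,200). The orange pass is in the stand's middle slot at (316,368), and the smaller oranges stand outside. I'll enlarge for corner picks.

```bash
python3 - <<'E'
import cv2,numpy as np
a=cv2.imread("pics/a.png");b=cv2.imread("pics/b.png")
f=lambda i,x,y:cv2.resize(i[y:y+75,x:x+100],(400,300),interpolation=cv2.INTER_CUBIC)
m=np.vstack([np.hstack([f(a,238,108),f(b,150,55)]),np.hstack([f(a,160,202),f(b,190,218)])])
m=cv2.convertScaleAbs(m,alpha=1.6,beta=25)
cv2.imwrite("pics/m.png",m)
g=lambda i,x,y:cv2.resize(i[y:y+75,x:x+100],(400,300),interpolation=cv2.INTER_CUBIC)
E
```

```text
(no output)
```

View pics/m.png

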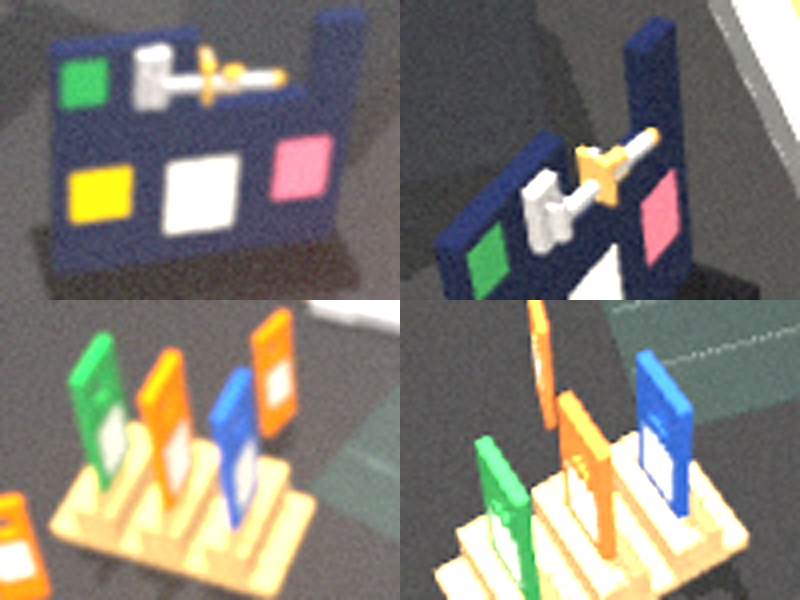

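```bash
cat >h.py <<'E'
import numpy as np
from plant import telemetry, viewer
from scipy.spatial.transform import Rotation as R
from scipy.optimize import least_squares
def cam(n):
    c=viewer.camera_info(n);return c["intrinsics"],c["extrinsics"]
def wcam(o):
    c=viewer.camera_info("wrist");T=np.eye(4)
    T[:3,:3]=R.from_euler('xyz',o['orientation'],degrees=True).as_matrix();T[:3,3]=o['tool_pos']
    return c["intrinsics"],T@c["tool_from_camera"]
def proj(C,P):
    K,T=C;p=(np.atleast_2d(P)-T[:3,3])@T[:3,:3]@K.T;return p[:,:2]/p[:,2:]
def onz(C,uv,z):
    K,T=C;d=T[:3,:3]@np.linalg.solve(K,[*uv,1]);return T[:3,3]+d*(z-T[2,3])/d[2]
def fit(obs,x0,full=False):
    # obs: list (C,local xyz,uv); params x,y,yaw(rad)
    def res(p):
        Rz=R.from_euler('z',p[2]).as_matrix()
        return np.concatenate([(proj(C,Rz@np.array(P)+[p[0],p[1],0])[0]-uv) for C,P,uv in obs])
    s=least_squares(res,x0,loss='soft_l1');return s.x,res(s.x).reshape(-1,2)
def loc(p,P): return R.from_euler('z',p[2]).as_matrix()@np.array(P)+[p[0],p[1],0]
E
python3 - <<'E'
from h import *
S=cam("scene");D=cam("side")
ps=lambda x,y,ox,oy:np.array([(x+.5)/4-.5+ox,(y+.5)/4-.5+oy])
for n,a,b in(("o",(160,68),(185,122)),("g",(91,52),(103,167)),("b",(231,90),(264,82))):
    print(n,onz(S,ps(*a,160,202),.162),onz(D,ps(*b,190,218),.162))
s=lambda x,y:ps(x,y,238,108); d=lambda x,y:ps(x-400,y,150,55)
F=-.009
obs=[(S,(F,.13,.245),s(53,50)),(S,(F,.01,.245),s(199,36)),(S,(F,-.13,.245),s(361,17)),(S,(F,-.09,.245),s(316,21)),
(S,(F,.13,.015),s(55,272)),(S,(F,-.13,.015),s(335,240)),
(D,(F,.13,.245),d(445,252)),(D,(F,.01,.245),d(563,150)),(D,(F,-.09,.245),d(640,58)),(D,(F,-.13,.245),d(676,28))]
p,r=fit(obs,[.6,.2,1.5]);print(p,np.degrees(p[2]));print(np.round(r,1))
for P in((-.027,.05,.22),(-.027,-.053,.22)):print(loc(p,P),(proj(S,loc(p,P))-[237.6,107.6])*4,(proj(D,loc(p,P))-[149.6,54.6])*4)
E
```

```text
o [ 0.47742231 -0.2154805   0.162     ] [ 0.48183911 -0.22033414  0.162     ]
g [ 0.42991094 -0.22953466  0.162     ] [ 0.43373145 -0.23345333  0.162     ]
b [ 0.52805392 -0.20509704  0.162     ] [ 0.52918518 -0.20925693  0.162     ]
[0.48835478 0.23170762 2.32667502] 133.3086591943597
[[-1.6  0.6]
 [-1.   0.3]
 [ 0.7  0.7]
 [ 0.1  0.9]
 [-1.2  0. ]
 [-1.8 -0.4]
 [ 0.7 -0.5]
 [-0.7 -3. ]
 [ 1.1 -1. ]
 [-0.  -1.4]]
[0.47049139 0.17776414 0.22      ] [[149.90131935  81.46799743]] [[152.4660877  213.54512368]]
[0.5454413  0.24841476 0.22      ] [[275.03615926  68.23400837]] [[240.00971832 123.12843594]]
```

```bash
cat >>h.py <<'E'
B=[.48835,.23171,2.32668]
def plan(target,psi,o=None,n=None,roll=None):
    """straight rows from measured pose to world target, tool down, yaw psi deg"""
    o=o or telemetry.get_obs()
    R0=R.from_euler('xyz',o['orientation'],degrees=True);R1=R.from_euler('xyz',[180,0,psi],degrees=True)
    t=R0.inv().apply(np.array(target)-o['tool_pos']);w=(R0.inv()*R1).as_rotvec()
    m=int(np.ceil(max(np.linalg.norm(t)/.06,np.degrees(np.linalg.norm(w))/10)));
    print("min rows",m,"total",np.round(t,4),np.round(w,4));
    for k in range(1,(n or m)+1): print(np.round(np.r_[t,w]*k/(n or m),4).tolist())
E
python3 - <<'E'
from h import *
S=cam("scene");D=cam("side")
for uv in((200,155),(290,160)):print("boxD",onz(D,np.array(uv)*.64,0))
for uv in((447,195),(530,205)):print("boxS",onz(S,np.array(uv)*.64,0))
for h in(.15,.2,.25,.3):print(h,[onz(D,np.array(uv)*.64,h)[:2].round(3) for uv in((185,68),(278,52),(268,0))],[onz(S,np.array(uv)*.64,h)[:2].round(3) for uv in((447,110),(538,130),(555,97))])
for P in((.02,-.035,.3),):t=loc(B,P);print(t);plan([t[0],t[1],.30],43.3)
E
```

```text
boxD [ 3.15164951e-01  5.37171718e-01 -1.11022302e-16]
boxD [0.49750687 0.46157988 0.        ]
boxS [0.33578825 0.5133742  0.        ]
boxS [0.54925397 0.59257626 0.        ]
0.15 [array([0.33 , 0.634]), array([0.526, 0.632]), array([0.546, 0.85 ])] [array([0.226, 0.69 ]), array([0.493, 0.715]), array([0.453, 0.937])]
0.2 [array([0.333, 0.553]), array([0.517, 0.551]), array([0.536, 0.755])] [array([0.277, 0.594]), array([0.524, 0.618]), array([0.488, 0.823])]
0.25 [array([0.336, 0.472]), array([0.508, 0.47 ]), array([0.526, 0.661])] [array([0.327, 0.498]), array([0.556, 0.52 ]), array([0.522, 0.71 ])]
0.3 [array([0.339, 0.391]), array([0.499, 0.389]), array([0.515, 0.567])] [array([0.378, 0.402]), array([0.587, 0.422]), array([0.557, 0.596])]
[0.50009966 0.27027093 0.3       ]
min rows 8 total [ 0.351   0.2276 -0.0738] [ 1.2000e-03  6.0000e-04 -1.1656e+00]
[0.0439, 0.0284, -0.0092, 0.0001, 0.0001, -0.1457]
[0.0878, 0.0569, -0.0185, 0.0003, 0.0002, -0.2914]
[0.1316, 0.0853, -0.0277, 0.0004, 0.0002, -0.4371]
[0.1755, 0.1138, -0.0369, 0.0006, 0.0003, -0.5828]
[0.2194, 0.1422, -0.0461, 0.0007, 0.0004, -0.7285]
[0.2633, 0.1707, -0.0554, 0.0009, 0.0005, -0.8742]
[0.3071, 0.1991, -0.0646, 0.001, 0.0005, -1.0199]
[0.351, 0.2276, -0.0738, 0.0012, 0.0006, -1.1656]
```

Request:
carry_out(rows=[[0,0,-0.055,0,0,0],[0,0,-0.11,0,0,0],[0.06,0.04,-0.11,0,0,-0.17],[0.105,0.07,-0.11,0,0,-0.34],[0.15,0.1,-0.11,0,0,-0.51],[0.195,0.13,-0.11,0,0,-0.68],[0.24,0.16,-0.11,0,0,-0.85],[0.285,0.19,-0.1,0,0,-1.02]], grip=-1)

```text
clock: 1.15
tool_pos: [0.4555, 0.3299, 0.3272]
orientation: [-180.0, -0.1, 35.3]
force: [0.6, 0.6, -0.1]
opening: 0.0135
gripper_force: 0.0
```

Request:
carry_out(rows=[[-0.0045,0.075,0.02,0,0,-0.1456],[-0.0045,0.075,0.02,0,0,-0.1456],[-0.0045,0.075,0.02,0,0,-0.1456]])

```text
clock: 1.52
tool_pos: [0.4942, 0.2663, 0.3062]
orientation: [-180.0, 0.0, 43.1]
force: [-0.7, 0.7, -0.0]
opening: 0.0001
gripper_force: 0.0
```

```bash
python3 - <<'E'
from h import *
import cv2,pickle
o=telemetry.get_obs();print(o['clock'],o['tool_pos'],o['orientation'],o['joint_pos'],o['opening'])
i=viewer.snapshot("wrist");pickle.dump(o,open("o1.pkl","wb"))
cv2.imwrite("pics/w1.png",cv2.resize(i[:,:,::-1],(800,600),interpolation=cv2.INTER_CUBIC))
C=wcam(o)
for P in((-.027,.05,.22),(-.027,-.053,.22),(-.009,.01,.245),(-.009,-.09,.245),(.009,-.09,.245),(.009,.01,.245)):print(P,proj(C,loc(B,P))/.64)
E
```

```text
1.525 [0.49422863 0.26632601 0.30620016] [-1.79996914e+02  4.17924665e-02  4.31207884e+01] [ 4.82905577e+01  7.43416196e+00 -6.42884228e+00 -7.04340424e-03
 -7.61783402e+01  8.48319148e+01] 0.0001273104056332496
(-0.027, 0.05, 0.22) [[478.3095627  416.12164774]]
(-0.027, -0.053, 0.22) [[485.74743893 256.79865003]]
(-0.009, 0.01, 0.245) [[456.85672271 375.85024671]]
(-0.009, -0.09, 0.245) [[462.69400462 192.31565195]]
(0.009, -0.09, 0.245) [[426.75765228 192.41965093]]
(0.009, 0.01, 0.245) [[424.68563081 375.94843365]]
```

View pics/w1.png

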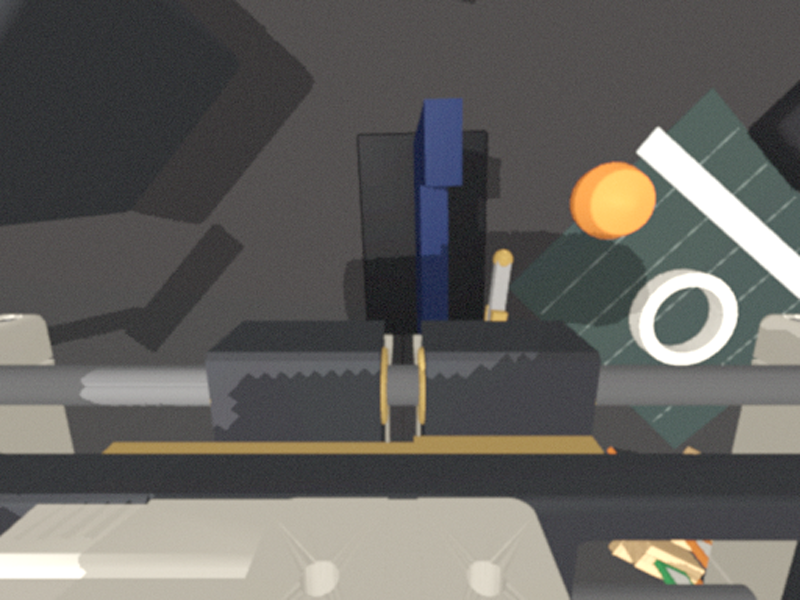

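Wrist view: tower top corners are at (424,98), (462,98), (462,184) and (427,184), foot corners at (358,135) and (487,130), and the hook's ball at (503,258). I'll refit the board and the hook angle.

```bash
python3 - <<'E'
from h import *
import pickle
o=pickle.load(open("o1.pkl","rb"));C=wcam(o)
obs=[(C,(.009,-.13,.245),(424,98)),(C,(-.009,-.13,.245),(462,98)),(C,(-.009,-.09,.245),(462,185)),(C,(.009,-.09,.245),(426,185)),(C,(.065,-.14,.015),(358,135)),(C,(-.065,-.14,.015),(487,130))]
obs=[(c,P,np.array(u)*.64) for c,P,u in obs]
p,r=fit(obs,B);print(p,np.degrees(p[2]));print(r.round(1))
b=onz(C,np.array((503,258))*.64,.218);print(b)
for q in(B,p):
    l=R.from_euler('z',-q[2]).apply(b-[q[0],q[1],0]);d=l-[-.027,.05,0];print(l,np.hypot(*d[:2]),np.degrees(np.arctan2(-d[0],-d[1])))
E
```

```text
[0.49226724 0.23270901 2.35408344] 134.87904550937938
[[ 0.3  0.7]
 [ 0.2 -0.1]
 [-0.1 -0.3]
 [-0.1  0.5]
 [-1.4 -1.1]
 [ 0.1 -0.6]]
[0.55185609 0.2400265  0.218     ]
[-0.03750922 -0.05191576  0.218     ] 0.10245616508375238 5.887347711989355
[-0.03686147 -0.04738785  0.218     ] 0.09788586147570533 5.782050729133641
```

```bash
cat >>h.py <<'E'
B=[.4905,.2322,np.radians(134.1)]
H=loc(B,(-.027,.05,.22))
def hp(th,r,s,z):
    a=np.radians(44.1-th);b=a-np.pi/2
    return np.array([H[0]+r*np.cos(a)-s*np.cos(b),H[1]+r*np.sin(a)-s*np.sin(b),z]),44.1-th
E
python3 - <<'E'
from h import *
print(H)
t=loc(B,(.005,-.032,.3));plan([t[0],t[1],.195],44.1)
E
```

```text
[0.47338333 0.17801495 0.22      ]
min rows 2 total [0.0054 0.0177 0.1116] [-0.0001 -0.     -0.0158]
[0.0027, 0.0088, 0.0558, -0.0, -0.0, -0.0079]
[0.0054, 0.0177, 0.1116, -0.0001, -0.0, -0.0158]
```

Request:
carry_out(rows=[[0.0055,0.0175,0.02,0,0,-0.015],[0.0055,0.0175,0.045,0,0,-0.015],[0.0055,0.0175,0.07,0,0,-0.015],[0.0055,0.0175,0.095,0,0,-0.015],[0.0055,0.0175,0.11,0,0,-0.015],[0.0055,0.0175,0.11,0,0,-0.015]])

```text
clock: 2.33
tool_pos: [0.5093, 0.2588, 0.1959]
orientation: [-180.0, 0.1, 44.2]
force: [-0.1, 0.2, 0.9]
opening: 0.0006
gripper_force: 0.0
```

Request:
carry_out(rows=[[0,0.003,0,0,0,0],[0,0.006,0,0,0,0],[0,0.008,0,0,0,0],[0,0.01,0,0,0,0]])

```text
clock: 2.82
tool_pos: [0.5172, 0.2509, 0.1969]
orientation: [180.0, -0.0, 44.1]
force: [0.3, -0.2, -1.3]
opening: 0.0001
gripper_force: 0.0
```

Request:
carry_out(rows=[[0,0.002,0,0,0,0],[0,0.004,0,0,0,0],[0,0.006,0,0,0,0]])

```text
clock: 3.2
tool_pos: [0.5212, 0.2466, 0.1965]
orientation: [180.0, 0.0, 44.2]
force: [0.2, 0.7, -0.2]
opening: 0.0004
gripper_force: 0.0
```

```bash
cat >>h.py <<'E'
def rows(ts,o=None):
    o=o or telemetry.get_obs();R0=R.from_euler('xyz',o['orientation'],degrees=True)
    for t,psi in ts: print(np.round(np.r_[R0.inv().apply(t-o['tool_pos']),(R0.inv()*R.from_euler('xyz',[180,0,psi],degrees=True)).as_rotvec()],4).tolist())
E
python3 - <<'E'
from h import *
rows([hp(t,.082,.025,.196) for t in range(6,49,6)])
E
```

```text
[0.0021, -0.0003, 0.0005, 0.0, 0.0001, 0.1058]
[0.0033, 0.0086, 0.0005, 0.0, 0.0001, 0.2105]
[0.0036, 0.0176, 0.0005, 0.0, 0.0001, 0.3152]
[0.003, 0.0266, 0.0005, 0.0, 0.0001, 0.42]
[0.0014, 0.0354, 0.0005, 0.0, 0.0001, 0.5247]
[-0.0011, 0.044, 0.0005, 0.0, 0.0001, 0.6294]
[-0.0045, 0.0523, 0.0005, 0.0001, 0.0001, 0.7341]
[-0.0087, 0.0602, 0.0005, 0.0001, 0.0001, 0.8388]
```

Request:
carry_out(rows=[[0.002,0,0,0,0,0.105],[0.0033,0.0086,0,0,0,0.21],[0.0036,0.0176,0,0,0,0.315],[0.003,0.0266,0,0,0,0.42]])

```text
clock: 3.7
tool_pos: [0.5417, 0.2304, 0.1965]
orientation: [-179.9, -0.0, 19.9]
force: [-2.2, 2.4, 0.9]
opening: 0.0003
gripper_force: 1.9
```

```bash
python3 - <<'E'
from h import *
print(telemetry.get_obs()['joint_pos'].round(1))
rows([hp(t,.082,.025,.196) for t in range(30,73,6)])
E
```

```text
[ 42.   13.7 -13.   -0.1 -63.2  67.9]
[0.002, 0.0094, 0.0005, -0.0011, -0.0001, 0.1016]
[0.0033, 0.0183, 0.0005, -0.0011, -0.0, 0.2063]
[0.0036, 0.0272, 0.0005, -0.0011, 0.0, 0.311]
[0.003, 0.0362, 0.0005, -0.0011, 0.0001, 0.4157]
[0.0015, 0.045, 0.0005, -0.0011, 0.0002, 0.5204]
[-0.001, 0.0536, 0.0004, -0.0011, 0.0002, 0.6252]
[-0.0043, 0.062, 0.0004, -0.0011, 0.0003, 0.7299]
[-0.0085, 0.0699, 0.0004, -0.0011, 0.0003, 0.8346]
```

Request:
carry_out(rows=[[0.002,0.009,0,0,0,0.1],[0.0033,0.018,0,0,0,0.205],[0.0036,0.027,0,0,0,0.31],[0.003,0.036,0,0,0,0.415],[0.0015,0.045,0,0,0,0.52]])

```text
clock: 4.32
tool_pos: [0.5587, 0.1887, 0.1965]
orientation: [-179.9, 0.0, -9.9]
force: [-2.4, 3.2, 1.6]
opening: 0.001
gripper_force: 1.9
```

```bash
python3 - <<'E'
from h import *
import cv2
o=telemetry.get_obs();print(o['force'],o['moment'])
rows([hp(t,.082,.025,.196) for t in range(58,105,4)])
i=viewer.snapshot("scene");cv2.imwrite("pics/s2.png",cv2.resize(i[60:220,220:400,::-1],(720,640)[:2] if 0 else (675,600),interpolation=cv2.INTER_CUBIC))
E
```

```text
[-2.40284152  3.21391624  1.57193544] [ 1.35783927  0.84677895 -0.02207009]
[0.0013, 0.006, 0.0005, -0.0014, 0.0002, 0.0702]
[0.0025, 0.0119, 0.0005, -0.0014, 0.0002, 0.14]
[0.0032, 0.0178, 0.0005, -0.0014, 0.0003, 0.2099]
[0.0035, 0.0238, 0.0005, -0.0013, 0.0003, 0.2797]
[0.0034, 0.0298, 0.0005, -0.0013, 0.0004, 0.3495]
[0.0029, 0.0357, 0.0005, -0.0013, 0.0004, 0.4193]
[0.0019, 0.0416, 0.0005, -0.0013, 0.0004, 0.4891]
[0.0006, 0.0475, 0.0005, -0.0013, 0.0005, 0.5589]
[-0.0012, 0.0532, 0.0005, -0.0013, 0.0005, 0.6287]
[-0.0034, 0.0588, 0.0004, -0.0013, 0.0006, 0.6986]
[-0.0059, 0.0642, 0.0004, -0.0013, 0.0006, 0.7684]
[-0.0088, 0.0694, 0.0004, -0.0012, 0.0007, 0.8382]
```

View pics/s2.png

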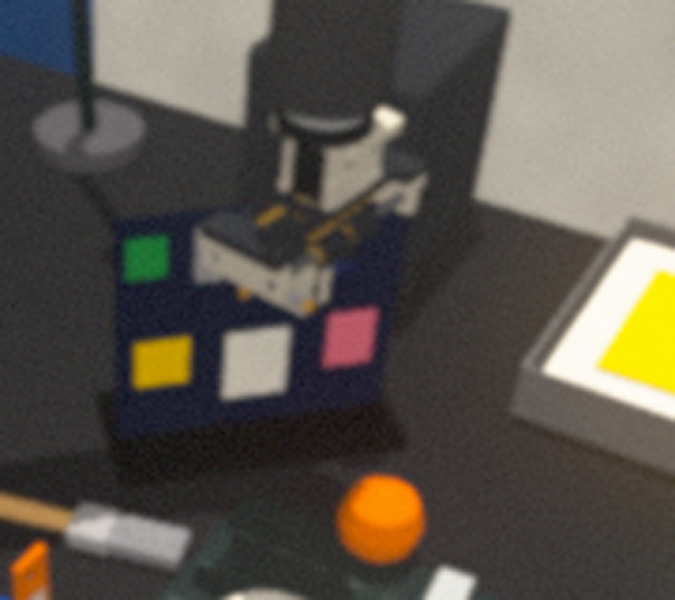

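The ball shows at (308,305) beneath the gripper, so the hook is moving with it. I'll continue.

Request:
carry_out(rows=[[0.0013,0.006,0,0,0,0.07],[0.0025,0.012,0,0,0,0.14],[0.0032,0.018,0,0,0,0.21],[0.0035,0.024,0,0,0,0.28],[0.0034,0.03,0,0,0,0.35]])

```text
clock: 5.0
tool_pos: [0.5571, 0.1588, 0.1966]
orientation: [-179.9, 0.0, -29.8]
force: [-0.7, 3.6, 0.3]
opening: 0.0004
gripper_force: 1.8
```

```bash
python3 - <<'E'
from h import *
o=telemetry.get_obs();print(o['force'],o['moment'])
print("ball at prev",onz(cam("scene"),(302,141.3),.216),"hinge",H)
rows([hp(t,.082,.025,.196) for t in range(77,105,3)])
E
```

```text
[-0.71126142  3.57071498  0.30703972] [1.50878914 0.24850735 0.00476572]
ball at prev [0.57359924 0.16535219 0.216     ] hinge [0.47338333 0.17801495 0.22      ]
[0.001, 0.0044, 0.0006, -0.0016, 0.0003, 0.0547]
[0.002, 0.0088, 0.0006, -0.0016, 0.0003, 0.1071]
[0.0027, 0.0133, 0.0006, -0.0016, 0.0003, 0.1595]
[0.0032, 0.0177, 0.0006, -0.0016, 0.0004, 0.2118]
[0.0035, 0.0222, 0.0006, -0.0016, 0.0004, 0.2642]
[0.0035, 0.0267, 0.0006, -0.0016, 0.0005, 0.3165]
[0.0033, 0.0312, 0.0006, -0.0016, 0.0005, 0.3689]
[0.0028, 0.0356, 0.0006, -0.0015, 0.0005, 0.4213]
[0.0022, 0.0401, 0.0006, -0.0015, 0.0006, 0.4736]
[0.0013, 0.0445, 0.0005, -0.0015, 0.0006, 0.526]
```

Request:
carry_out(rows=[[0.001,0.0044,0,0,0,0.055],[0.002,0.0088,0,0,0,0.107],[0.0027,0.0133,0,0,0,0.16]])

```text
clock: 5.38
tool_pos: [0.553, 0.146, 0.1967]
orientation: [-179.9, 0.0, -38.9]
force: [0.9, 5.4, -0.4]
opening: 0.0007
gripper_force: 1.7
```

Request:
carry_out(rows=[[0.0009,0.003,0,0,0,0.035]])

```text
clock: 5.5
tool_pos: [0.5518, 0.1428, 0.1967]
orientation: [-179.9, 0.0, -40.9]
force: [-0.4, 3.6, -0.5]
opening: 0.0003
gripper_force: 1.7
```

Request:
carry_out(rows=[[0.0007,0.003,0,0,0,0.035]])

```text
clock: 5.62
tool_pos: [0.5503, 0.1398, 0.1967]
orientation: [-179.9, 0.0, -43.0]
force: [-0.2, 4.6, 0.2]
opening: 0.0
gripper_force: 1.7
```

Request:
carry_out(rows=[[0.0003,0.0015,0,0,0,0.02],[0.0003,0.0015,0,0,0,0.02]])

```text
clock: 5.88
tool_pos: [0.5493, 0.138, 0.1967]
orientation: [-180.0, -0.0, -44.1]
force: [0.6, 3.9, 0.7]
opening: 0.0004
gripper_force: 1.4
```

Nearing the stop. I'll take small pure translations along the push, tool +y.

Request:
carry_out(rows=[[0.0,0.0015,0,0,0,0.01],[0.0,0.0015,0,0,0,0.01]])

```text
clock: 6.12
tool_pos: [0.5484, 0.1369, 0.1967]
orientation: [-180.0, -0.0, -44.6]
force: [1.9, 2.9, 0.5]
opening: 0.0004
gripper_force: 1.6
```

Request:
carry_out(rows=[[0.0,0.0015,0,0,0,0.01],[0.0,0.0015,0,0,0,0.01]])

```text
clock: 6.38
tool_pos: [0.5474, 0.1357, 0.1967]
orientation: [-180.0, -0.0, -45.2]
force: [4.1, 1.1, -0.6]
opening: 0.0001
gripper_force: 1.8
```

Request:
carry_out(rows=[[0.0,0.0015,0,0,0,0.01],[0.0,0.0015,0,0,0,0.01]])

```text
clock: 6.62
tool_pos: [0.5474, 0.1355, 0.1969]
orientation: [-179.8, -0.1, -45.8]
force: [7.1, 2.7, -2.1]
opening: 0.0008
gripper_force: 3.5
```

Request:
carry_out(rows=[[0.0,0.0007,0,0,0,0],[0.0,0.0007,0,0,0,0]])

```text
clock: 6.88
tool_pos: [0.5474, 0.1355, 0.1969]
orientation: [-179.8, -0.1, -45.8]
force: [8.8, 5.1, -3.3]
opening: 0.0002
gripper_force: 4.4
```

Stop reached: about 10 N with no motion. I'll back off, rise and look.

Request:
carry_out(rows=[[0,-0.01,0,0,0,0],[0,-0.03,0,0,0,0],[0,-0.03,-0.05,0,0,0],[0.03,-0.03,-0.1,0,0,0],[0.03,-0.03,-0.14,0,0,0],[0.03,-0.03,-0.14,0,0,0],[0.03,-0.03,-0.14,0,0,0]], grip=1)

```text
clock: 7.75
tool_pos: [0.5879, 0.1341, 0.3356]
orientation: [179.9, 0.0, -45.8]
force: [-0.7, 0.0, 0.1]
opening: 0.0647
gripper_force: 0.0
```

```bash
python3 - <<'E'
from h import *
import cv2,pickle
o=telemetry.get_obs();print(o['tool_pos'],o['orientation'],o['force'])
pickle.dump(o,open("o2.pkl","wb"))
i=viewer.snapshot("wrist");j=viewer.snapshot("scene")
w=cv2.resize(i[:,:,::-1],(400,300),interpolation=cv2.INTER_AREA)
v=cv2.resize(j[105:180,240:340,::-1],(400,300),interpolation=cv2.INTER_CUBIC)
k=viewer.snapshot("side");u=cv2.resize(k[55:130,150:250,::-1],(400,300),interpolation=cv2.INTER_CUBIC)
cv2.imwrite("pics/w2.png",np.vstack([np.hstack([w,v]),np.hstack([u,u*0])]))
C=wcam(o)
print(proj(C,[H,hp(90,.103,0,.216)[0]])*400/512)
E
```

```text
[0.58788262 0.13407091 0.33560501] [ 1.79907983e+02  4.90369597e-02 -4.57952489e+01] [-0.69670714  0.00194279  0.0975706 ]
[[236.40932351 217.8587893 ]
 [239.26293903 148.54437488]]
```

View pics/w2.png

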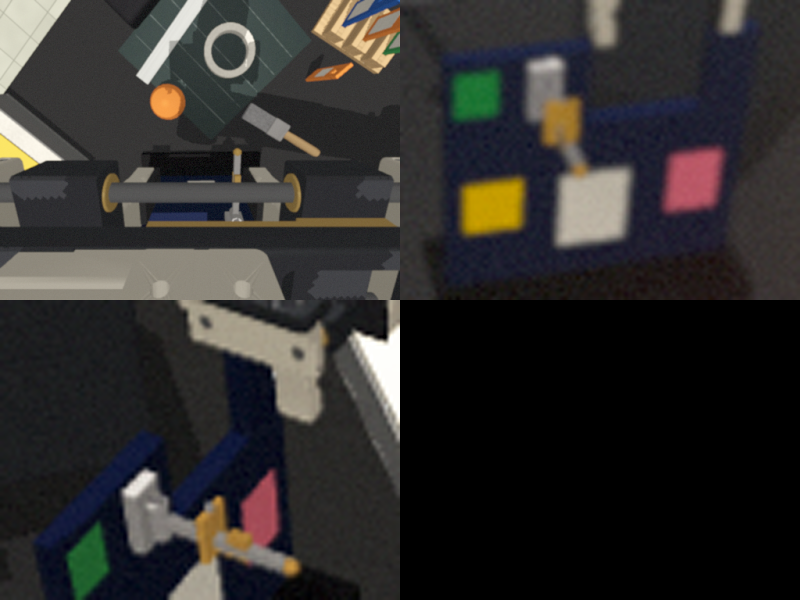

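The hook is out on its stop. In the wrist view the ball is at about (237,152) and the hinge at (236,218). I'll triangulate the ball by colour.

```bash
cat >>h.py <<'E'
def tri(L):
    A=[];b=[]
    for (K,T),uv in L:
        d=T[:3,:3]@np.linalg.solve(K,[*uv,1]);d/=np.linalg.norm(d);M=np.eye(3)-np.outer(d,d);A.append(M);b.append(M@T[:3,3])
    return np.linalg.lstsq(np.vstack(A),np.concatenate(b),rcond=None)[0]
def blob(i,C,P,win,f):
    u,v=proj(C,P)[0].astype(int);s=i[v-win:v+win+1,u-win:u+win+1].astype(int);m=f(s[...,0],s[...,1],s[...,2])
    ys,xs=np.nonzero(m);return np.array([xs.mean()+u-win,ys.mean()+v-win]),len(xs)
E
python3 - <<'E'
from h import *
o=telemetry.get_obs();W=wcam(o);L={"wrist":W,"scene":cam("scene"),"side":cam("side")}
P=hp(90,.1,0,.216)[0];print(P,telemetry.get_obs()['tool_pos'])
out=[]
for n,C in L.items():
    i=viewer.snapshot(n)
    uv,k=blob(i,C,P,6,lambda r,g,b:(r>120)&(r-b>60)&(g>r*.55)&(g<r*.85))
    print(n,proj(C,P)[0],uv,k,onz(C,uv,.217));out.append((C,uv))
    u,v=np.round(uv).astype(int)
print(tri(out),tri(out[1:]),"hinge",H)
o=hp(90,.1,0,.216)[0]
E
```

```text
[0.54297461 0.10620232 0.216     ] [0.58763249 0.1338642  0.33513737]
wrist [305.7829918  192.98302974] [303.16176471 194.07352941] 68 [0.54441088 0.10886928 0.217     ]
scene [283.619453   147.85649737] [284.57142857 147.14285714] 7 [0.54422608 0.10961982 0.217     ]
side [222.51431398 121.63365174] [222.33333333 121.25      ] 12 [0.54267935 0.10662201 0.217     ]
[0.54368711 0.10926298 0.21575439] [0.54341026 0.11023045 0.21507712] hinge [0.47338333 0.17801495 0.22      ]
```

```bash
python3 - <<'E'
from h import *
plan([.4797-.06*.971,-.2178-.06*.24,.30],13.9,n=8)
E
```

```text
min rows 7 total [0.1463 0.3745 0.0363] [ 1.1000e-03  1.0000e-03 -1.0416e+00]
[0.0183, 0.0468, 0.0045, 0.0001, 0.0001, -0.1302]
[0.0366, 0.0936, 0.0091, 0.0003, 0.0003, -0.2604]
[0.0549, 0.1404, 0.0136, 0.0004, 0.0004, -0.3906]
[0.0732, 0.1873, 0.0181, 0.0005, 0.0005, -0.5208]
[0.0914, 0.2341, 0.0227, 0.0007, 0.0006, -0.651]
[0.1097, 0.2809, 0.0272, 0.0008, 0.0008, -0.7812]
[0.128, 0.3277, 0.0317, 0.0009, 0.0009, -0.9114]
[0.1463, 0.3745, 0.0363, 0.0011, 0.001, -1.0416]
```

Request:
carry_out(rows=[[0.018,0.047,0,0,0,-0.13],[0.037,0.094,0,0,0,-0.26],[0.055,0.14,0,0,0,-0.39],[0.073,0.187,0.005,0,0,-0.52],[0.091,0.234,0.015,0,0,-0.65],[0.11,0.281,0.027,0,0,-0.78],[0.128,0.328,0.032,0,0,-0.91],[0.146,0.3745,0.036,0.001,0.001,-1.042]])

```text
clock: 9.05
tool_pos: [0.4203, -0.2332, 0.3003]
orientation: [-180.0, -0.1, 14.2]
force: [1.0, -1.8, -0.9]
opening: 0.0877
gripper_force: 0.0
```

Request:
carry_out(rows=[[0,0,0,0,0,0],[0,0,0,0,0,0]])

```text
clock: 9.3
tool_pos: [0.4213, -0.232, 0.3005]
orientation: [-180.0, -0.1, 13.8]
force: [-0.3, 0.3, 0.6]
opening: 0.0878
gripper_force: 0.0
```

```bash
python3 - <<'E'
from h import *
import cv2,pickle
o=telemetry.get_obs();print(o['tool_pos'],o['orientation'],o['joint_pos'].round(1),o['force'])
pickle.dump(o,open("o3.pkl","wb"))
i=viewer.snapshot("wrist");cv2.imwrite("pics/w3.png",cv2.resize(i[:,:,::-1],(800,600),interpolation=cv2.INTER_CUBIC))
E
```

```text
[ 0.42134249 -0.2320422   0.30052734] [-1.79976736e+02 -7.73005561e-02  1.37870664e+01] [ -5.4  -0.6 -15.8  -0.  -74.7 109.2] [-0.27398854  0.27632488  0.6376017 ]
```

View pics/w3.png

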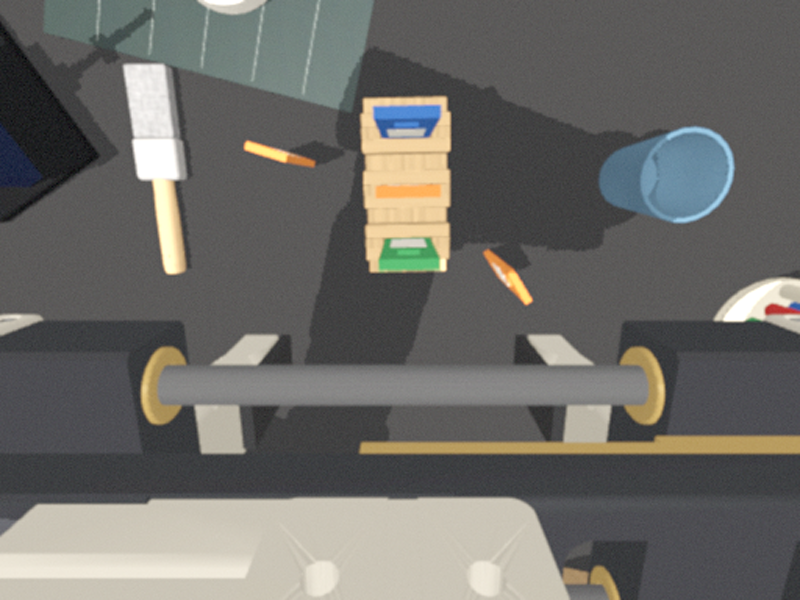

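Orange pass top face is at about (408,191), spanning (376–441), seen from directly above.

```bash
python3 - <<'E'
from h import *
import pickle,cv2
o=pickle.load(open("o3.pkl","rb"));C=wcam(o)
i=cv2.imread("pics/w3.png")[160:225,362:455,::-1].astype(int)
r,g,b=i[...,0],i[...,1],i[...,2]
m=((r>180)&(b<90)&(g<175)).astype(np.uint8)
ys,xs=np.nonzero(m);print(len(xs),xs.min()+362,xs.max()+362,ys.min()+160,ys.max()+160)
q=cv2.minAreaRect(np.c_[xs,ys].astype(np.float32));print(q)
l=onz(C,np.array([xs.min()+362,ys[xs==xs.min()].mean()+160])*.64,.162);rr=onz(C,np.array([xs.max()+362,ys[xs==xs.max()].mean()+160])*.64,.162)
c=onz(C,np.array([xs.mean()+362,ys.mean()+160])*.64,.162)
print(l,rr,np.linalg.norm(l-rr),c,np.degrees(np.arctan2(*(l-rr)[[1,0]]))-90)
vx,vy,_,_=cv2.fitLine(np.c_[xs,ys].astype(np.float32),cv2.DIST_L2,0,.01,.01).ravel();print("slope",vy/vx)
c=(l+rr)/2*.5+c*.5
plan([c[0],c[1],.24],13.8);plan([c[0],c[1],.12],13.8)
E
```

```text
3 430 431 185 186
((68.25000762939453, 25.75), (1.4142134189605713, 0.7071067094802856), 45.0)
[ 0.48876014 -0.23449567  0.162     ] [ 0.48860482 -0.23523378  0.162     ] 0.0007542846175710143 [ 0.48870838 -0.23474166  0.162     ] -11.88370888998108
slope 1.0
min rows 2 total [0.0642 0.0192 0.0607] [-0.0004 -0.0014  0.001 ]
[0.0321, 0.0096, 0.0303, -0.0002, -0.0007, 0.0005]
[0.0642, 0.0192, 0.0607, -0.0004, -0.0014, 0.001]
min rows 4 total [0.0641 0.0192 0.1807] [-0.0004 -0.0014  0.001 ]
[0.016, 0.0048, 0.0452, -0.0001, -0.0004, 0.0003]
[0.032, 0.0096, 0.0903, -0.0002, -0.0007, 0.0005]
[0.0481, 0.0144, 0.1355, -0.0003, -0.0011, 0.0008]
[0.0641, 0.0192, 0.1807, -0.0004, -0.0014, 0.001]
```

Threshold too tight. I'll use saturation.

```bash
python3 - <<'E'
from h import *
import pickle,cv2
o=pickle.load(open("o3.pkl","rb"));C=wcam(o)
i=cv2.imread("pics/w3.png")[160:225,362:455,::-1].astype(int)
print(i[31,46],i[31,80],i[10,46])
r,g,b=i[...,0],i[...,1],i[...,2]
m=(r-b>120).astype(np.uint8)
ys,xs=np.nonzero(m)
q=cv2.minAreaRect(np.c_[xs,ys].astype(np.float32));print(len(xs),q)
uv=lambda x,y:np.array([x+362,y+160])*.64
l=onz(C,uv(xs.min(),ys[xs<xs.min()+4].mean()),.162);rr=onz(C,uv(xs.max(),ys[xs>xs.max()-4].mean()),.162)
c=onz(C,uv(xs.mean(),ys.mean()),.162)
vx,vy,_,_=cv2.fitLine(np.c_[xs,ys].astype(np.float32),cv2.DIST_L2,0,.01,.01).ravel()
print(l,rr,np.linalg.norm(l-rr),c,"slope deg",np.degrees(vy/vx))
plan([c[0],c[1],.118],13.8)
E
```

```text
[255 178  92] [243 207 154] [243 212 162]
791 ((45.997291564941406, 30.872400283813477), (12.848155975341797, 64.24078369140625), 88.78113555908203)
[ 0.47615443 -0.20004276  0.162     ] [ 0.48727725 -0.24187566  0.162     ] 0.04328634954993689 [ 0.48164047 -0.2209762   0.162     ] slope deg -1.1559597
min rows 4 total [0.0605 0.0041 0.1827] [-0.0004 -0.0014  0.001 ]
[0.0151, 0.001, 0.0457, -0.0001, -0.0004, 0.0003]
[0.0303, 0.0021, 0.0913, -0.0002, -0.0007, 0.0005]
[0.0454, 0.0031, 0.137, -0.0003, -0.0011, 0.0008]
[0.0605, 0.0041, 0.1827, -0.0004, -0.0014, 0.001]
```

Request:
carry_out(rows=[[0.03,0.002,0,0,0.0005,-0.01],[0.0605,0.004,0.02,0,0.001,-0.019],[0.0605,0.004,0.06,0,0.001,-0.019],[0.0605,0.004,0.1,0,0.001,-0.019],[0.0605,0.004,0.14,0,0.001,-0.019],[0.0605,0.004,0.165,0,0.001,-0.019],[0.0605,0.004,0.182,0,0.001,-0.019],[0.0605,0.004,0.182,0,0.001,-0.019]])

```text
clock: 10.35
tool_pos: [0.481, -0.22, 0.1175]
orientation: [-179.9, 0.0, 15.1]
force: [0.4, -0.7, 0.8]
opening: 0.0878
gripper_force: 0.0
```

Request:
carry_out(rows=[[0,0,0,0,0,0],[0,0,0,0,0,0],[0,0,0,0,0,0],[0,0,0,0,0,0],[0,0,0,0,0,0],[0,0,0,0,0,0]], grip=-1)

```text
clock: 11.1
tool_pos: [0.4814, -0.2213, 0.1188]
orientation: [-180.0, -0.1, 15.0]
force: [0.3, 0.1, 0.9]
opening: 0.0437
gripper_force: 30.0
```

Request:
carry_out(rows=[[0,0,-0.01,0,0,0],[0,0,-0.035,0,0,0],[0,0,-0.07,0,0,0],[0,0,-0.105,0,0,0],[0,0,-0.14,0,0,0],[0,0,-0.17,0,0,0],[0,0,-0.17,0,0,0]])

```text
clock: 11.98
tool_pos: [0.482, -0.2217, 0.2918]
orientation: [179.9, -0.4, 15.0]
force: [0.6, 0.4, -1.6]
opening: 0.0435
gripper_force: 30.0
```

```bash
cat >>h.py <<'E'
BALL=np.array([.5438,.109,.216]);PHI=-45.4
def at(d,z,lat=0):
    a=np.radians(PHI);return np.array([BALL[0]+d*np.cos(a)-lat*np.sin(a),BALL[1]+d*np.sin(a)+lat*np.cos(a),z])
E
python3 - <<'E'
from h import *
o=telemetry.get_obs();print(o['tool_pos'],o['orientation'],o['force'],o['opening'])
plan(at(.035,.285),PHI,n=8)
E
```

```text
[ 0.4819753  -0.22169044  0.29179638] [179.88924638  -0.39498744  15.0101432 ] [ 0.61173161  0.44937386 -1.5765637 ] 0.04354900507096643
min rows 7 total [ 0.1626 -0.273   0.0074] [-0.0019 -0.0073  1.0543]
[0.0203, -0.0341, 0.0009, -0.0002, -0.0009, 0.1318]
[0.0406, -0.0682, 0.0018, -0.0005, -0.0018, 0.2636]
[0.061, -0.1024, 0.0028, -0.0007, -0.0027, 0.3954]
[0.0813, -0.1365, 0.0037, -0.0009, -0.0036, 0.5272]
[0.1016, -0.1706, 0.0046, -0.0012, -0.0045, 0.659]
[0.1219, -0.2047, 0.0055, -0.0014, -0.0054, 0.7908]
[0.1423, -0.2389, 0.0065, -0.0016, -0.0064, 0.9226]
[0.1626, -0.273, 0.0074, -0.0019, -0.0073, 1.0543]
```

Request:
carry_out(rows=[[0.02,-0.034,0,0,0,0.13],[0.04,-0.068,0,0,0,0.26],[0.061,-0.102,0,0,0,0.39],[0.081,-0.136,0,0,0,0.525],[0.101,-0.17,0,0,0,0.66],[0.122,-0.205,0,0,0,0.79],[0.142,-0.239,0,0,0,0.92],[0.162,-0.273,0.005,0,0,1.054]])

```text
clock: 12.98
tool_pos: [0.5667, 0.0856, 0.2838]
orientation: [-179.9, -0.0, -45.6]
force: [1.3, -0.6, -0.6]
opening: 0.0433
gripper_force: 30.0
```

Request:
carry_out(rows=[[0,0,0,0,0,0],[0,0,0,0,0,0],[0,0,0,0,0,0]])

```text
clock: 13.35
tool_pos: [0.5665, 0.0835, 0.2841]
orientation: [-179.9, -0.0, -45.4]
force: [0.1, -0.0, -0.6]
opening: 0.0442
gripper_force: 30.0
```

```bash
python3 - <<'E'
from h import *
o=telemetry.get_obs();print(o['tool_pos'],o['orientation'],o['force'],o['opening'])
plan(at(.035,.207),PHI,n=4)
E
```

```text
[0.56646839 0.08352175 0.28412372] [-1.79886266e+02 -4.68819669e-02 -4.53939156e+01] [ 0.09179281 -0.01736072 -0.64787112] 0.044201060550045704
min rows 2 total [ 0.0009 -0.0016  0.0771] [-0.002  -0.0008  0.0001]
[0.0002, -0.0004, 0.0193, -0.0005, -0.0002, 0.0]
[0.0004, -0.0008, 0.0386, -0.001, -0.0004, 0.0001]
[0.0007, -0.0012, 0.0578, -0.0015, -0.0006, 0.0001]
[0.0009, -0.0016, 0.0771, -0.002, -0.0008, 0.0001]
```

Request:
carry_out(rows=[[0.001,-0.0015,0.02,0,0,0],[0.001,-0.0015,0.04,0,0,0],[0.001,-0.0015,0.06,0,0,0],[0.001,-0.0015,0.077,0,0,0],[0.001,-0.0015,0.077,0,0,0],[0.001,-0.0015,0.077,0,0,0]])

```text
clock: 14.1
tool_pos: [0.5692, 0.0846, 0.2079]
orientation: [-179.8, -0.1, -45.4]
force: [-0.3, -0.7, -0.2]
opening: 0.0439
gripper_force: 30.0
```

```bash
python3 - <<'E'
from h import *
import cv2
o=telemetry.get_obs();print(o['tool_pos'],o['orientation'],o['force'])
a=viewer.snapshot("scene");b=viewer.snapshot("side");w=viewer.snapshot("wrist")
S=cam("scene");D=cam("side")
f=lambda i,x,y:cv2.resize(i[y:y+75,x:x+100,::-1],(400,300),interpolation=cv2.INTER_CUBIC)
cv2.imwrite("pics/t.png",cv2.convertScaleAbs(np.vstack([np.hstack([f(a,240,110),f(b,170,80)]),np.hstack([cv2.resize(w[:,:,::-1],(400,300)),f(w,240,170)])]),alpha=1.4,beta=15))
# predicted lip ends in the crops
t=o['tool_pos'];ax=np.array([np.cos(np.radians(PHI)),np.sin(np.radians(PHI)),0]);la=np.array([-ax[1],ax[0],0])
for s in(-1,1):
    for dz in(.0252,-.0008):
        P=t+la*s*.009+[0,0,dz];print(s,dz,(proj(S,P)-[240,110])*4,(proj(D,P)-[170,80])*4)
print("ball",(proj(S,BALL)-[240,110])*4,(proj(D,BALL)-[170,80])*4)
E
```

```text
[0.56917448 0.08458656 0.20791456] [-1.79826689e+02 -8.76640424e-02 -4.53888731e+01] [-0.3103854  -0.65022983 -0.24693298]
-1 0.0252 [[180.36682963 160.95386565]] [[251.87767525 169.09235685]]
-1 -0.0008 [[178.3258389  189.39288579]] [[253.45504591 200.15594286]]
1 0.0252 [[204.51152283 157.85648328]] [[266.39652762 151.09537287]]
1 -0.0008 [[202.04615103 186.28476231]] [[267.68694352 182.21977689]]
ball [[177.30205671 149.8867593 ]] [[210.17825265 163.30301077]]
```

View pics/t.png

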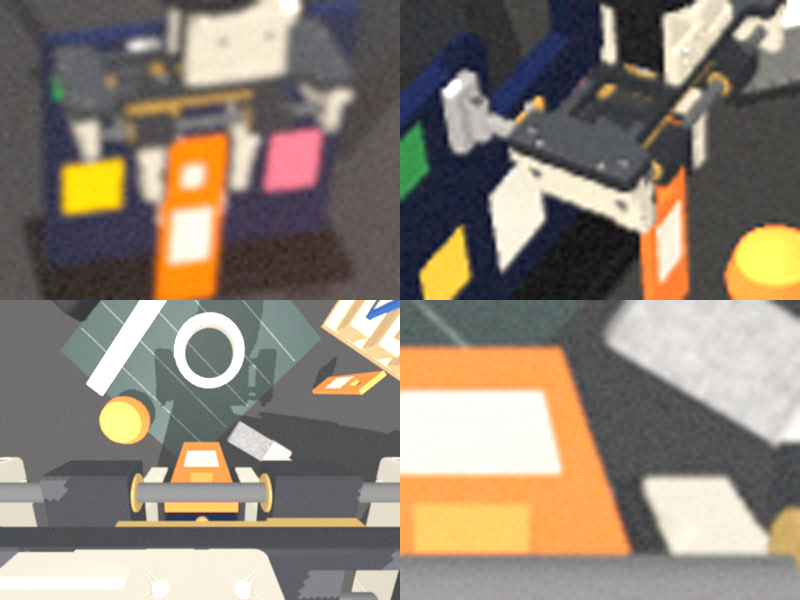

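Hole is clear in the scene view at (190,178), as predicted. The wrist view shows the ball at about (203,518), nearly centred. I'll measure the offset.

```bash
python3 - <<'E'
from h import *
o=telemetry.get_obs();C=wcam(o);i=viewer.snapshot("wrist").astype(int)
s=i[265:288,235:285];m=(s[...,0]-s[...,2]>60);ys,xs=np.nonzero(m);
import collections
print([(int(y+265),int(xs[ys==y].min()+235),int(xs[ys==y].max()+235)) for y in np.unique(ys)])
print("pred",proj(C,BALL))
# plate edges row in wrist image
for r in (205,225,240,255,262):
    q=i[r,200:320];k=np.nonzero((q[:,0]-q[:,2]>90))[0];print(r,k.min()+200,k.max()+200) if len(k) else 0
E
```

```text
[(265, 235, 284), (266, 235, 284), (267, 235, 284), (268, 235, 284), (269, 235, 284), (270, 235, 284), (271, 235, 284), (277, 256, 260), (278, 254, 262), (279, 253, 263), (280, 252, 264), (281, 251, 265), (282, 251, 266), (283, 239, 281), (284, 235, 284), (285, 235, 284), (286, 235, 284), (287, 235, 284)]
pred [[259.00253973 284.24320989]]
205 228 287
225 221 294
262 210 305
```

Request:
carry_out(rows=[[-0.008,0.0008,0,0,0,0],[-0.02,0.0008,0,0,0,0],[-0.03,0.0008,0,0,0,0],[-0.04,0.0008,0,0,0,0]])

```text
clock: 14.8
tool_pos: [0.5394, 0.1133, 0.2072]
orientation: [-179.9, -0.1, -45.4]
force: [0.7, -0.2, -1.0]
opening: 0.0437
gripper_force: 30.0
```

Request:
carry_out(rows=[[-0.008,0,0,0,0,0],[-0.016,0,0,0,0,0],[-0.024,0,0,0,0,0],[-0.032,0,0,0,0,0],[-0.036,0,0,0,0,0],[-0.036,0,0,0,0,0]])

```text
clock: 15.55
tool_pos: [0.5146, 0.1385, 0.2071]
orientation: [-179.9, -0.1, -45.4]
force: [0.2, 0.2, -0.1]
opening: 0.0436
gripper_force: 30.0
```

Request:
carry_out(rows=[[-0.0015,0,0,0,0,0],[-0.003,0,0,0,0,0]])

```text
clock: 15.8
tool_pos: [0.5127, 0.1403, 0.207]
orientation: [-179.9, -0.0, -45.4]
force: [-1.1, 0.5, -0.9]
opening: 0.0439
gripper_force: 30.0
```

Request:
carry_out(rows=[[-0.0015,0,0,0,0,0],[-0.003,0,0,0,0,0]])

```text
clock: 16.05
tool_pos: [0.5105, 0.1425, 0.207]
orientation: [-179.9, -0.1, -45.4]
force: [0.3, -0.2, -1.6]
opening: 0.0437
gripper_force: 30.0
```

Request:
carry_out(rows=[[-0.001,0,0,0,0,0],[-0.002,0,0,0,0,0]])

```text
clock: 16.3
tool_pos: [0.5091, 0.144, 0.2071]
orientation: [-179.9, -0.1, -45.4]
force: [0.1, 0.3, -1.0]
opening: 0.0437
gripper_force: 30.0
```

Request:
carry_out(rows=[[-0.001,0,0,0,0,0],[-0.002,0,0,0,0,0]])

```text
clock: 16.55
tool_pos: [0.5078, 0.1452, 0.2071]
orientation: [-179.9, -0.1, -45.4]
force: [3.6, -3.8, -2.2]
opening: 0.0436
gripper_force: 30.0
```

Request:
carry_out(rows=[[0,0,0,0,0,0],[0,0,0,0,0,0]])

```text
clock: 16.8
tool_pos: [0.5078, 0.1452, 0.2071]
orientation: [-179.9, -0.1, -45.4]
force: [2.0, -1.5, -1.3]
opening: 0.0438
gripper_force: 30.0
```

Request:
carry_out(rows=[[0.001,0,0,0,0,0],[0.001,0,0,0,0,0],[0.001,0,0,0,0,0]])

```text
clock: 17.18
tool_pos: [0.5083, 0.1447, 0.207]
orientation: [-179.9, -0.0, -45.4]
force: [-0.2, 0.3, -1.6]
opening: 0.0441
gripper_force: 30.0
```

Request:
carry_out(rows=[[0.0008,0,0,0,0,0],[0.0008,0,0,0,0,0],[0.0008,0,0,0,0,0]])

```text
clock: 17.55
tool_pos: [0.509, 0.1441, 0.207]
orientation: [-179.9, -0.0, -45.4]
force: [-1.4, -0.1, 0.5]
opening: 0.0437
gripper_force: 30.0
```

Request:
carry_out(rows=[[-0.0004,0,0.0015,0,0,0],[-0.0004,0,0.003,0,0,0],[-0.0004,0,0.004,0,0,0]])

```text
clock: 17.92
tool_pos: [0.5086, 0.1444, 0.2028]
orientation: [-179.9, -0.0, -45.4]
force: [0.5, -0.2, 0.3]
opening: 0.0437
gripper_force: 30.0
```

Request:
carry_out(rows=[[0,0,0.001,0,0,0],[0,0,0.002,0,0,0]])

```text
clock: 18.18
tool_pos: [0.5087, 0.1444, 0.201]
orientation: [-179.9, -0.1, -45.4]
force: [0.3, -0.6, 0.3]
opening: 0.0437
gripper_force: 30.0
```

Request:
carry_out(rows=[[0,0,0.001,0,0,0],[0,0,0.002,0,0,0]])

```text
clock: 18.42
tool_pos: [0.5087, 0.1444, 0.1989]
orientation: [-179.9, -0.0, -45.4]
force: [-0.1, -0.5, -0.4]
opening: 0.0436
gripper_force: 30.0
```

Request:
carry_out(rows=[[0,0,0.001,0,0,0],[0,0,0.0015,0,0,0]])

```text
clock: 18.68
tool_pos: [0.5087, 0.1444, 0.1975]
orientation: [-179.9, -0.0, -45.4]
force: [0.2, -1.2, -1.2]
opening: 0.0438
gripper_force: 30.0
```

Request:
carry_out(rows=[[0,0,0.0008,0,0,0],[0,0,0.0015,0,0,0]])

```text
clock: 18.92
tool_pos: [0.5087, 0.1444, 0.196]
orientation: [-179.9, -0.1, -45.4]
force: [0.7, -0.1, -1.9]
opening: 0.0437
gripper_force: 30.0
```

Request:
carry_out(rows=[[0,0,0.0005,0,0,0],[0,0,0.001,0,0,0]])

```text
clock: 19.18
tool_pos: [0.5087, 0.1444, 0.195]
orientation: [-179.9, -0.1, -45.4]
force: [0.3, 0.9, -1.3]
opening: 0.0438
gripper_force: 30.0
```

Request:
carry_out(rows=[[0,0,0.0005,0,0,0],[0,0,0.001,0,0,0]])

```text
clock: 19.42
tool_pos: [0.5088, 0.1444, 0.1946]
orientation: [-179.9, -0.1, -45.4]
force: [-2.6, 0.2, 8.0]
opening: 0.0436
gripper_force: 30.0
```

Request:
carry_out(rows=[[0,0,-0.0008,0,0,0],[0,0,-0.0008,0,0,0]])

```text
clock: 19.68
tool_pos: [0.5088, 0.1444, 0.1948]
orientation: [-179.9, -0.0, -45.4]
force: [-0.7, 1.3, 1.1]
opening: 0.0439
gripper_force: 30.0
```

Request:
carry_out(rows=[[0,0,0,0,0,0],[0,0,0,0,0,0],[0,0,0,0,0,0],[0,0,0,0,0,0],[0,0,0,0,0,0],[0,0,0,0,0,0]], grip=1)

```text
clock: 20.42
tool_pos: [0.5087, 0.1444, 0.1948]
orientation: [-179.9, -0.0, -45.4]
force: [-0.4, -0.1, -0.2]
opening: 0.087
gripper_force: 0.0
```

Request:
carry_out(rows=[[0,0,-0.02,0,0,0],[0,0,-0.04,0,0,0],[0,0,-0.07,0,0,0],[0,0,-0.1,0,0,0],[0,0,-0.14,0,0,0],[-0.03,0,-0.14,0,0,0],[-0.03,0,-0.14,0,0,0]])

```text
clock: 21.3
tool_pos: [0.4867, 0.1664, 0.3355]
orientation: [-179.8, -0.0, -45.3]
force: [0.6, 0.2, 0.1]
opening: 0.0875
gripper_force: 0.0
```

```bash
python3 - <<'E'
from h import *
import cv2
o=telemetry.get_obs();print(o['tool_pos'],o['force'],o['opening'],o['clock'])
a=viewer.snapshot("scene");b=viewer.snapshot("side")
f=lambda i,x,y:cv2.resize(i[y:y+112,x:x+75,::-1],(400,597),interpolation=cv2.INTER_CUBIC)
cv2.imwrite("pics/f.png",cv2.convertScaleAbs(np.hstack([f(a,245,95),f(b,165,75)]),alpha=1.4,beta=15))
E
```

```text
[0.48667913 0.16638665 0.33545135] [0.63662678 0.18789008 0.06776624] 0.08753938303416572 21.3
```

View pics/f.png

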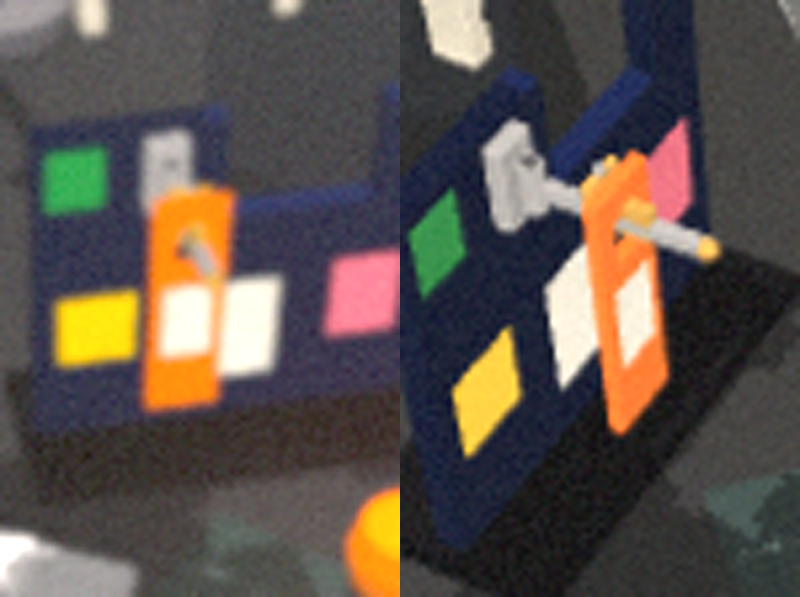

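The pass hangs upright in the seat, with the collar behind it at (605,170) and the ridge in front at (635,212). The gripper is clear above. I'll hand it in.

```bash
python3 -c "
from plant import workorder
print(workorder.close_job())"
```

```text
the job is handed in; nothing more can be done
None
```

The hook is swung out on its stop, the orange pass hangs upright in the seat between ridge and collar, the gripper is open and clear, and the job was handed in at about 21 s (no verdict was returned).

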